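# Load the leaf drill jig with a disc pack

## Robot

A 6-joint arm with a two-finger parallel gripper is mounted at the origin on a cart in front of the work surface, level with it; the furniture and walls round the work are solid. World frame = base frame: x ahead of the robot, y to its left, z up, the work surface at z = 0. Lengths are in m, angles in rad, forces in N, time in s.
With the tool pointing down it reaches from about 0.35 to 0.975 m from the base axis. Payload 4.9 kg.
Tool frame: the origin (TCP) lies between the finger pads; the fingertips stand 22 mm ahead of it and the grasp point (between the pads) lies 3 mm ahead of it; z points along the fingers, y is the line along which they close (so a half turn about z gives the same grasp; the last joint's range is limited). The gripper opens to 85 mm and grips with 20 to 120 N. Pads are 22 mm wide; open, the fingers measure 114 mm over their backs; the gripper's body (76 mm by 85 mm) begins 54 mm behind the grasp point. The pads swing forward as they close: fully open they stand 13 mm farther back than shut.
Start: joints at [-1.226, 0.053, 1.613, -0, 1.476, -0.119], TCP at [0.28, -0.559, 0.253] pointing down, gripper open.
Joint ranges: [-3.01, 3.01], [-1.01, 2.22], [0.06, 2.58], [-1.02, 4.17], [0.09, 2.62], [-3.14, 3.14]. Speed limits (rad/s): [2.57, 2.57, 3.14, 3.14, 3.14, 3.14].

## Interface

Orientations are given as a unit quaternion [w, x, y, z].
In Python, from plant import state, grab_frame, get_calibration, job_done, recognise, regions_of gives the robot as it stands.
- The arm moves only by the tool apply_moves, never from a script. Its argument "targets" is a list of rows, each an object with "translation": the shift along the tool's x, y, z normalised to -1 to 1, where 1 is 100 mm, a list of three; "twist": the turn about the tool's z normalised to -1 to 1, where 1 is 0.1 rad; "hand": the opening, from 0 (shut) to 1 (fully open). A call has 1 to 8 rows; each row shifts and turns the commanded pose from where the row before left it, along the tool's axes as they then stand; what a row does not reach is not made up. A row lasts 1/10 s, in which the tool goes at most 50 mm and 8.59 degrees, less where a joint would pass 70% of its speed; a pose out of reach is approached as far as the arm can. A call with a number of a shift or a turn outside -1 to 1 is refused whole. A call with a gripper value outside its range is refused whole. The fingers move at their own pace and stop on an object; the grip force is fixed at half the most. Time passes only in rows, so rows that do not move let the fingers close. It gives the time, the measured TCP pose, the force, the opening and the grip force at its end, in the units of the state.
- state(): the state, without advancing time (a new reading comes with each control period).
- grab_frame(name): name is "scene" or "top" or "wrist"; returns the picture (400x640x3 uint8, red, green, blue); there is no depth.
- get_calibration(name): a dict with "camera_matrix" (3x3 intrinsics, pixels), "D" ([k1, k2, p1, p2, k3] as OpenCV has them; the pictures are not rectified), "pose" (4x4, takes a point from camera to world coordinates). Camera axes: x right, y up, looking along -z (the intrinsics and any distortion apply to the point x, -y, -z); pixel columns grow to the right and rows downward; lengths in m; the calibration is good to about 2 mm. A picture is of the moment at which its call begins: read the wrist's pose just before it. get_calibration takes no time and is no camera call; for the wrist camera it gives the pose at the moment of the call.
- job_done(): hands the job in; it is judged then, once.
Trained networks look in the newest picture that a camera, given by its name, has taken for a name from the list of things; names that differ only in an ending like _2 or _b are one class to them, and where a whole thing is asked for, a point or a joint stands for the part that bears it (a point fixed in the world has none). Each returns a list of dicts, best first, with "score" (0 to 1); they miss things now and then, are a little off and sometimes report something else, mostly with a low value. They report only what shows in the picture. A call takes as long as a camera call. They do not tell look-alikes from the thing itself.
- recognise(camera, query): "point" ([x, y, z] in m, in world coordinates, good to about 4 mm: the middle of the surface that is visible of it).
- regions_of(camera, query): "pixels" (400x640 bool, what is visible of it).
The state is a dict: "time": time; "joint_pos": joint angles; "joint_vel": joint speeds; "joint_efforts": joint torques, N m; "tool_pos": TCP position; "tool_rot": TCP orientation; "contact_force": force on the tool from outside, world axes, zero at the start; "ft_torque": the same for the moment, N m; "gripper_width": opening from 0.0 (shut) to 1.0 (fully open); "grasp_force": force on a finger pad.
Only numpy, scipy, OpenCV 4.12 (cv2) and the standard library are available. Lean on these libraries where they do the work, as an engineer would, in place of code of your own. Each camera call takes 0.05 s, during which the arm holds its last target. There are 200 camera calls.

## Task

Load the leaf jig for pack drilling: lay the thick backing disc on the jig's base plate, stack the two thinner blanks on it, and nudge all three home against both locating pins so that they make one true stack under the drill bush. Then swing the hinged leaf down over the stack and press its free end until the spring catch snaps over it, without forcing anything, and leave the other things on the bench where they are.

Things in the scene. Friction and masses are not known exactly. Their poses are not given: they have to be found in the camera images.
- jig: leaf jig, fixed to the bench: steel base plate, x -68 to +57 mm, y -108 to +108 mm, top at z = 12 mm; leaf hinged at its +y edge, catch post at its -y edge (y -75 to -108 mm, up to z = 69 mm); the front (-x) is open. Origin on the bench under the middle of the nest, where the discs sit; z up, x away from the robot. The drill bush lies on this axis when the leaf is closed
- pin_l (a point): locating pin on the +y side, a dark upright dowel of 12 mm diameter; this point is on its axis at the plate's top, at (18.5, 32, 12) mm in the jig's frame; the pin is 28.5 mm high. A 62 mm disc that touches both pins has its axis on the nest's axis
- pin_r (a point): the same on the -y side, at (18.5, -32, 12) mm in the jig's frame
- nest (a point): middle of the nest, on the top face of the base plate; axes as the jig's
- hinge (a point): middle of the leaf's hinge axis, at (0, +85, 52) mm in the jig's frame; the axis runs along the jig's x
- leaf (a joint): angle of the leaf, rad: 0 closed, level over the nest; 1.7 to 1.95 open, leaning back to the jig's +y side. Aluminium plate 66 mm wide, 10 mm thick, ending 150 mm from the hinge axis (a narrow fork with the catch pin goes on to 173 mm); a drill bush 30 mm wide stands 7 mm out of its upper face, 85 mm from the axis. Hinge friction about 0.22 Nm: it stays about where it is left
- leaf_end (a point): middle of the leaf's upper face at its free end, 150 mm from the hinge axis
- catch (a joint): angle of the spring catch in rad: 0 at rest, or snapped over the leaf's catch pin; it is pushed outward to about 0.18 while the pin passes. Pressing the leaf down past the pad and the catch takes about 8 to 15 N near its free end
- pad: round sprung pressure pad under the leaf, 34 mm in diameter, 5.5 mm proud; it meets the full stack 2.5 mm before the leaf is closed and then pushes with up to 9 N. Origin at its middle, on the leaf's under face
- backing_disc: thick aluminium disc, 62 mm in diameter, 14 mm high, about 0.12 kg; origin in the middle of its under face, z up. Discs, plate and pins are ground smooth and slide easily on one another (friction about 0.25)
- blank_a: thin steel blank, 62 mm in diameter, 9 mm high, about 0.2 kg; origin in the middle of its under face, z up. The two blanks are alike and may be stacked in either order
- blank_b: the other steel blank, the same as blank_a
- vee_block: small steel vee block 50 x 50 x 34 mm, a bystander; origin under its middle
- insert_cup: turned cup of cutting inserts, 82 mm wide, 47 mm high, a bystander; origin under its middle
- spindle_nut: blackened hexagon nut, 38 mm wide, 18 mm high, a bystander; origin under its middle
- knurled_ring: knurled clamp ring, 74 mm wide, 20 mm high, a bystander; origin under its middle
Mind the look-alikes: they are no part of the job. Leave any green or pink look-alike of the blank_a alone.

How it is judged:
At the end, for the whole second after the job is handed in: Backing disc flat on the plate, both blanks on it in either order, each disc's axis within 1.5 mm of the nest axis (home against both pins); leaf down (below 0.02 rad) and held by the catch (below 0.08 rad), its pad pressing the upper blank with over 3 N (horizontal distance between each of backing_disc, blank_a, blank_b and nest below 0.0015 m and z of backing_disc in the frame of nest between -0.002 and 0.002 m and angle between backing_disc's own z axis and vertical below 0.05 rad and z of blank_a in the frame of nest between 0.012 and 0.025 m and z of blank_b in the frame of nest between 0.012 and 0.025 m and value of joint leaf below 0.02 rad and value of joint catch below 0.08 rad and (contact force between pad and blank_a above 3 N or contact force between pad and blank_b above 3 N)); the robot touches nothing.
It fails at once if the jig or a disc in it is forced (more than 60 N) (contact force between any of the fingers, backing_disc, blank_a, blank_b and jig above 60 N).
It fails at once if a bystander is moved by more than 15 mm (distance of any of vee_block, insert_cup, spindle_nut, knurled_ring from where it was at the start of the episode above 0.015 m).
It also fails if it takes over 72 s, if anything falls off the work surface, if the arm or the gripper's body presses on something with over 40 N, if the wrist force passes 120 N, or if a joint passes its speed limit or range.

## Working session

There is one attempt and no reset: what is moved stays moved. The work goes in short steps, Python scripts to look and compute and a tool call to move; the robot and the scene stay as the last step left them, time stands still between calls to the robot, and variables do not carry over. Pictures are saved under pics/ and viewed, at most 10 in all, crops included, and the job is handed in when it is done.

Besides the shell and the picture viewer there is one more tool, called in YAML: its name, and indented under it one key for each argument. apply_moves: Moves the arm, as the interface text tells. Its arguments: {"type":"object","properties":{"targets":{"type":"array"}},"required":["targets"]}

```bash
mkdir -p pics; ls; cat > h.py <<'E'
import numpy as np,cv2
from plant import *
def ray(cam,uv):
    c=get_calibration(cam);K=np.array(c["camera_matrix"]);D=np.array(c["D"]);T=np.array(c["pose"])
    p=cv2.undistortPoints(np.array(uv,float).reshape(-1,1,2),K,D).reshape(-1,2)
    d=np.c_[p[:,0],-p[:,1],-np.ones(len(p))]@T[:3,:3].T
    return T[:3,3],d
def at_z(cam,uv,z):
    o,d=ray(cam,uv); return o+d*((z-o[2])/d[:,2])[:,None]
def proj(cam,P):
    c=get_calibration(cam);K=np.array(c["camera_matrix"]);D=np.array(c["D"]);T=np.array(c["pose"])
    q=(np.array(P,float).reshape(-1,3)-T[:3,3])@T[:3,:3]
    q=q*[1,-1,-1]
    return cv2.projectPoints(q,np.zeros(3),np.zeros(3),K,D)[0].reshape(-1,2)
def save(im,n): cv2.imwrite("pics/"+n,cv2.cvtColor(im,cv2.COLOR_RGB2BGR))
E
python3 - <<'E'
from h import *
for c in("top","scene"):
    save(grab_frame(c),c+"0.png")
    for q in("jig","pin_l","leaf_end","backing_disc","blank_a","vee_block","insert_cup","spindle_nut","knurled_ring"):
        for r in recognise(c,q)[:4]: print(c,q,round(r["score"],2),np.round(r["point"],3),np.round(proj(c,r["point"])[0]))
s=state();print(s)
E
```

```text
pics
top jig 0.95 [0.519 0.086 0.008] [278. 210.]
top jig 0.16 [ 0.691 -0.189  0.026] [362. 154.]
top pin_l 0.95 [0.527 0.086 0.013] [278. 207.]
top leaf_end 0.72 [ 0.691 -0.186  0.028] [361. 154.]
top backing_disc 0.71 [ 0.557 -0.193  0.015] [364. 195.]
top backing_disc 0.48 [ 0.661 -0.299  0.026] [397. 162.]
top blank_a 0.87 [0.368 0.136 0.013] [264. 257.]
top blank_a 0.68 [ 0.356 -0.09   0.006] [334. 259.]
top blank_a 0.55 [ 0.408 -0.196  0.006] [366. 241.]
top blank_a 0.53 [0.38  0.01  0.008] [303. 252.]
top vee_block 0.51 [ 0.66  -0.297  0.029] [396. 162.]
top insert_cup 0.7 [ 0.691 -0.184  0.027] [361. 154.]
top spindle_nut 0.5 [ 0.37  -0.298  0.017] [399. 253.]
top knurled_ring 0.48 [0.355 0.341 0.02 ] [200. 263.]
scene jig 0.68 [0.516 0.122 0.01 ] [288. 202.]
scene pin_l 0.6 [0.513 0.121 0.014] [288. 201.]
scene leaf_end 0.84 [0.522 0.17  0.135] [275. 157.]
scene backing_disc 0.82 [ 0.546 -0.2    0.011] [386. 239.]
scene backing_disc 0.32 [0.524 0.169 0.135] [276. 157.]
scene blank_a 0.79 [ 0.487 -0.317  0.01 ] [413. 271.]
scene blank_a 0.78 [ 0.352 -0.094  0.003] [301. 262.]
[... 486 characters left out ...]
520e+00,  5.26669832e-02,  1.61291712e+00, -5.63581664e-06,
        1.47599892e+00, -1.18993470e-01]), 'joint_vel': array([ 3.21783321e-04,  5.29602890e-04,  1.85730136e-03, -7.27720156e-04,
        1.92258793e-03, -8.16122682e-05]), 'joint_efforts': array([ 2.65652983e-03, -3.93684375e+01, -3.70474148e+01,  4.84964551e-05,
        3.17648646e-04, -3.60227688e-06]), 'tool_pos': array([ 0.27957336, -0.55895549,  0.25331382]), 'tool_rot': array([ 5.10057201e-06,  9.73234338e-01,  2.29814977e-01, -2.24494747e-06]), 'contact_force': array([-0.09174776,  0.46862504,  0.16524445]), 'ft_torque': array([-0.03033978,  0.02884648,  0.02759972]), 'grasp_force': 0.0, 'gripper_width': 1.0058840377998648}
```

```bash
python3 - <<'E'
import cv2
a=cv2.imread("pics/top0.png")[110:310,170:436]; cv2.imwrite("pics/top0c.png",cv2.resize(a,(798,600),interpolation=3))
a=cv2.imread("pics/scene0.png")[120:320,200:466]; cv2.imwrite("pics/sc0c.png",cv2.resize(a,(798,600),interpolation=3))
E
```

```text
(no output)
```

View pics/top0c.png

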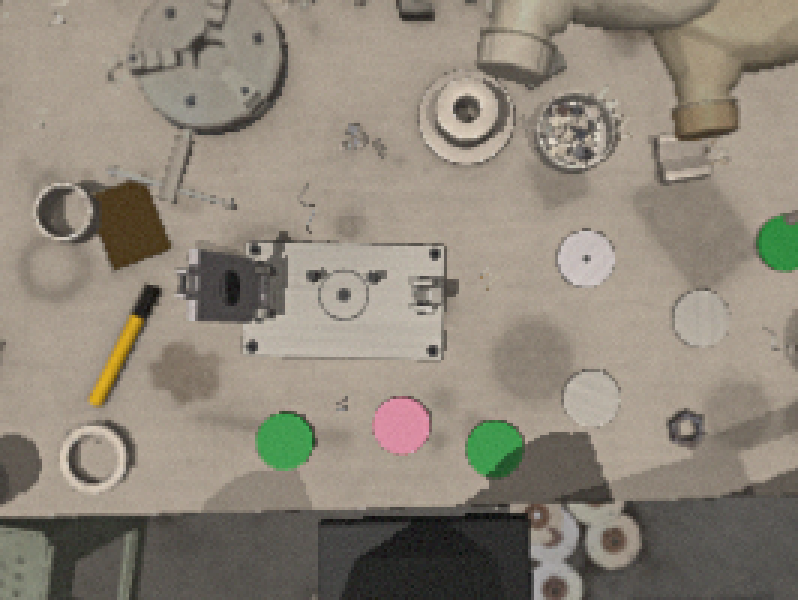

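View pics/sc0c.png

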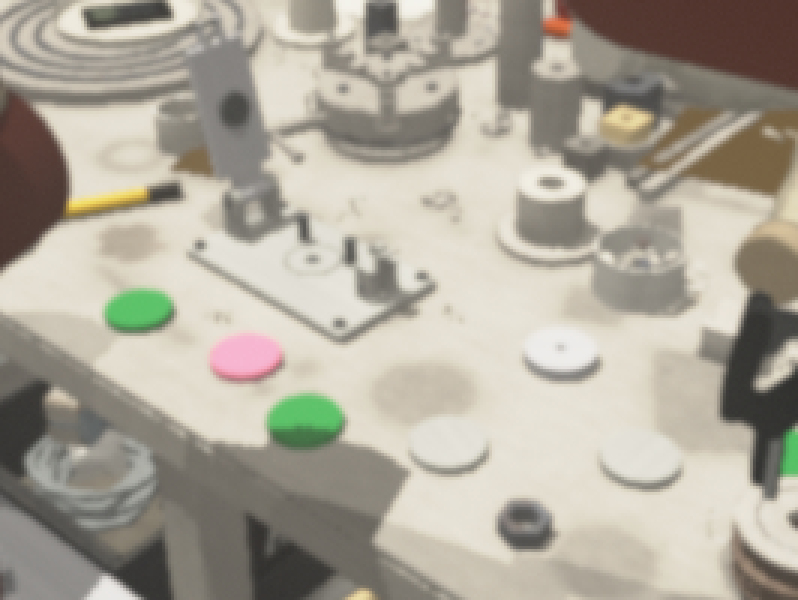

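Both pictures agree. Grey blanks are at top px (367,243) and (403,216), and the backing disc with a centre dot is at (365,196). The green discs at (265,257), (335,259) and (432,191) and the pink one at (304,252) are look-alikes to leave alone. The jig plate is at crop (242–445, 243–360) with the leaf open toward +y.

```bash
python3 - <<'E'
from h import *
im=cv2.imread("pics/top0.png");g=cv2.cvtColor(im,cv2.COLOR_BGR2GRAY)
for n,(u,v),z in(("back",(365,196),.014),("bA",(367,243),.009),("bB",(403,216),.009)):
    p=cv2.resize(g[v-18:v+18,u-18:u+18],None,fx=8,fy=8,interpolation=cv2.INTER_CUBIC)
    c=cv2.HoughCircles(cv2.GaussianBlur(p,(9,9),2),cv2.HOUGH_GRADIENT,1,50,param1=60,param2=15,minRadius=60,maxRadius=95)
    c=c[0][0]; uv=[u-18+(c[0]+.5)/8-.5,v-18+(c[1]+.5)/8-.5]; print(n,np.round(uv,1),c[2]/8,np.round(at_z("top",uv,z),4))
f=lambda l:[[170+(x+.5)/3-.5,110+(y+.5)/3-.5] for x,y in l]
print("corners FL FR BR, circ, pinbases",np.round(at_z("top",f([(242,357),(440,360),(445,245),(343,295)]),.012),4))
print("pintops",np.round(at_z("top",f([(315,274),(377,274)]),.0405),4))
E
```

```text
back [364.8 196. ] 9.2125 [[ 0.5555 -0.1941  0.014 ]]
bA [366. 242.] 8.425 [[ 0.4069 -0.194   0.009 ]]Traceback (most recent call last):
  File "<stdin>", line 6, in <module>
TypeError: 'NoneType' object is not subscriptable
```

```bash
python3 - <<'E'
from h import *
f=lambda l:[[170+(x+.5)/3-.5,110+(y+.5)/3-.5] for x,y in l]
print(np.round(at_z("top",f([(242,357),(440,360),(445,245),(343,295)]),.012),4))
print("bB",np.round(at_z("top",f([(700,318)]),.009),4))
c=get_calibration("wrist");print(np.round(c["camera_matrix"]),np.round(c["pose"],3))
E
```

```text
[[ 0.4602  0.178   0.012 ]
 [ 0.4512 -0.0347  0.012 ]
 [ 0.5749 -0.0434  0.012 ]
 [ 0.5239  0.0678  0.012 ]]
bB [[ 0.4886 -0.3171  0.009 ]]
[[345.   0. 319.]
 [  0. 345. 199.]
 [  0.   0.   1.]] [[ 0.447  0.846  0.289  0.355]
 [-0.894  0.423  0.144 -0.521]
 [-0.    -0.323  0.946  0.373]
 [ 0.     0.     0.     1.   ]]
```

apply_moves:
  targets:
    - {"translation":[0,0,0],"twist":1,"hand":1}
    - {"translation":[0,0,0],"twist":1,"hand":1}
    - {"translation":[0,0,0],"twist":1,"hand":1}
    - {"translation":[0,0,0],"twist":1,"hand":1}
    - {"translation":[0,0,0],"twist":1,"hand":1}
    - {"translation":[0,0,0],"twist":0.14,"hand":1}
    - {"translation":[0.25,-0.38,0.09],"twist":0,"hand":1}
    - {"translation":[0.25,-0.38,0.09],"twist":0,"hand":1}

```text
time: 1.8
tool_pos: [0.3334, -0.4856, 0.2354]
tool_rot: [0.0, 1.0, -0.026, 0.0]
contact_force: [-0.4, 0.2, -0.2]
gripper_width: 1.001
grasp_force: 0.0
```

apply_moves:
  targets:
    - {"translation":[0.25,-0.38,0.09],"twist":0,"hand":1}
    - {"translation":[0.25,-0.38,0.09],"twist":0,"hand":1}
    - {"translation":[0.25,-0.38,0.09],"twist":0,"hand":1}
    - {"translation":[0.25,-0.38,0.09],"twist":0,"hand":1}
    - {"translation":[0.25,-0.38,0.09],"twist":0,"hand":1}
    - {"translation":[0.25,-0.38,0.09],"twist":0,"hand":1}
    - {"translation":[0.25,-0.38,0.09],"twist":0,"hand":1}
    - {"translation":[0.25,-0.38,0.09],"twist":0,"hand":1}

```text
time: 2.6
tool_pos: [0.5493, -0.1903, 0.1633]
tool_rot: [0.0, 1.0, -0.024, 0.0]
contact_force: [0.0, 0.7, -0.1]
gripper_width: 1.001
grasp_force: 0.0
```

apply_moves:
  targets:
    - {"translation":[0,0,0],"twist":0,"hand":1}
    - {"translation":[0,0,0],"twist":0,"hand":1}

```text
time: 2.8
tool_pos: [0.5486, -0.191, 0.163]
tool_rot: [0.0, 1.0, -0.023, -0.0]
contact_force: [-0.1, 0.9, -0.7]
gripper_width: 1.003
grasp_force: 0.0
```

```bash
cat >> h.py <<'E'
def disc(q,z,guess,cam="wrist"):
    best=None
    for r in regions_of(cam,q):
        m=r["pixels"].astype(np.uint8); cs=cv2.findContours(m,0,1)[0]; c=max(cs,key=cv2.contourArea).reshape(-1,2)
        if len(c)<8: continue
        P=at_z(cam,c,z)[:,:2]; (x,y),rad=cv2.minEnclosingCircle((P*1000).astype(np.float32))
        h=cv2.fitEllipse((P*1000).astype(np.float32)); d=np.hypot(h[0][0]/1000-guess[0],h[0][1]/1000-guess[1])
        print(q,round(r["score"],2),"mec",round(x,1),round(y,1),round(rad,1),"ell",np.round(h[0],1),np.round(h[1],1))
def say():
    s=state();w,x,y,z=s["tool_rot"];print("t",round(s["time"],2),"tcp",np.round(s["tool_pos"]*1000,1),"yaw",round(2*np.arctan2(y,x),4),"F",np.round(s["contact_force"],1))
E
python3 - <<'E'
from h import *
say();save(grab_frame("wrist"),"w1.png");disc("backing_disc",.014,(.556,-.194))
E
```

```text
t 2.8 tcp [ 548.6 -191.   163. ] yaw -0.0466 F [-0.1  0.9 -0.7]
backing_disc 0.8 mec 558.6 -196.7 31.8 ell [ 558.6 -196.1] [60.  62.7]
```

View pics/w1.png

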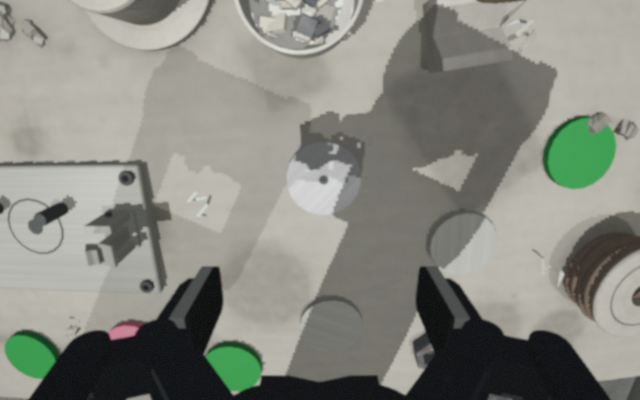

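The disc (centre dot at px (323,180)) is below and ahead of the fingers. The plate's -y edge runs from (145,163) to (162,291), and the nest circle is at (35,225).

```bash
python3 - <<'E'
from h import *
print(np.round(at_z("wrist",[(323,180)],.014)*1000,1))
print(np.round(at_z("wrist",[(145,163),(162,291),(127,178),(147,285),(35,225)],.012)*1000,1))
E
```

```text
[[ 557.2 -196.    14. ]]
[[578.7 -51.2  12. ]
 [456.9 -40.6  12. ]
 [566.9 -32.9  12. ]
 [463.9 -27.5  12. ]
 [528.5  65.5  12. ]]
```

apply_moves:
  targets:
    - {"translation":[0.09,0.046,0.4],"twist":0,"hand":1}
    - {"translation":[0,0,0.4],"twist":0,"hand":1}
    - {"translation":[0,0,0.3],"twist":0,"hand":1}
    - {"translation":[0,0,0.2],"twist":0,"hand":1}
    - {"translation":[0,0,0.08],"twist":0,"hand":1}
    - {"translation":[0,0,0],"twist":0,"hand":1}

```text
time: 3.5
tool_pos: [0.5561, -0.1978, 0.0245]
tool_rot: [-0.0, 1.0, -0.026, -0.001]
contact_force: [0.3, 0.2, 0.9]
gripper_width: 0.999
grasp_force: 0.0
```

apply_moves:
  targets:
    - {"translation":[0,0,0],"twist":0,"hand":0.5}
    - {"translation":[0,0,0],"twist":0,"hand":0.5}
    - {"translation":[0,0,0],"twist":0,"hand":0.5}
    - {"translation":[0,0,0],"twist":0,"hand":0.5}
    - {"translation":[0,0,0],"twist":0,"hand":0.5}

```text
time: 4.0
tool_pos: [0.5588, -0.1981, 0.0282]
tool_rot: [0.001, 1.0, -0.025, 0.002]
contact_force: [-1.6, -1.0, 6.2]
gripper_width: 0.679
grasp_force: 62.8
```

apply_moves:
  targets:
    - {"translation":[0,0,-0.3],"twist":0,"hand":0.5}
    - {"translation":[0,0,-0.45],"twist":0,"hand":0.5}
    - {"translation":[0,0,-0.45],"twist":0,"hand":0.5}
    - {"translation":[-0.09,-0.44,0],"twist":0,"hand":0.5}
    - {"translation":[-0.09,-0.44,0],"twist":0,"hand":0.5}
    - {"translation":[-0.09,-0.44,0],"twist":0,"hand":0.5}
    - {"translation":[-0.09,-0.44,0],"twist":0,"hand":0.5}
    - {"translation":[0,0,0],"twist":0,"hand":0.5}

```text
time: 4.8
tool_pos: [0.5289, -0.0151, 0.1455]
tool_rot: [-0.001, 1.0, -0.022, 0.0]
contact_force: [1.1, -0.7, -2.0]
gripper_width: 0.678
grasp_force: 64.5
```

```bash
python3 - <<'E'
from h import *
say();save(grab_frame("wrist"),"w2.png");print(state()["gripper_width"])
for q in("pin_l","pin_r","jig"):
    for r in recognise("wrist",q)[:3]: print(q,r["score"],np.round(r["point"],3),proj("wrist",r["point"]))
E
```

```text
t 4.8 tcp [528.9 -15.1 145.5] yaw -0.0445 F [ 1.1 -0.7 -2. ]
0.6813946609592562
pin_l 0.61 [0.538 0.104 0.01 ] [[163.2826166  193.65893445]]
pin_l 0.39 [0.528 0.156 0.086] [[ 36.78377081 250.81641283]]
pin_r 0.61 [0.538 0.104 0.01 ] [[162.26841259 194.24061089]]
pin_r 0.39 [0.528 0.156 0.086] [[ 35.76504338 251.61540089]]
jig 0.84 [0.54  0.105 0.011] [[160.71652201 193.20218839]]
jig 0.63 [ 0.655 -0.174  0.031] [[550.74525801   9.72695167]]
```

View pics/w2.png

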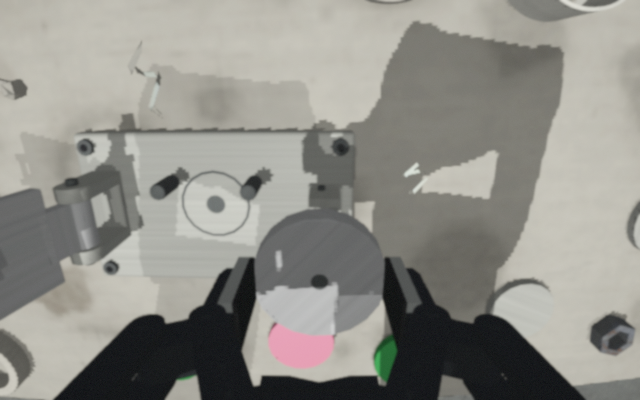

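The disc is held level between the pads. The nest circle's centre is at px (216,204), the pin tops at about (158,190) and (248,190), and the plate's corner holes at (87,147), (341,147) and (110,267).

```bash
python3 - <<'E'
from h import *
P=at_z("wrist",[(216,204),(87,147),(341,147),(110,267)],.012)*1000;print(np.round(P,1))
d=P[1]-P[2];print("psi",-np.arctan2(d[0],d[1]))
t=at_z("wrist",[(158,190),(248,190)],.0405)*1000;print(np.round(t,1))
d=t[0]-t[1];psi=-np.arctan2(d[0],d[1]);m=t.mean(0);print(psi,m[:2]-18.5*np.array([np.cos(psi),np.sin(psi)]))
psi=-.045
J=lambda p:[526+p[0]*np.cos(psi)-p[1]*np.sin(psi),67+p[0]*np.sin(psi)+p[1]*np.cos(psi),p[2]]
print(np.round(proj("wrist",np.array([J(p) for p in [(0,0,12),(18.5,32,40.5),(18.5,32,12),(18.5,-32,40.5),(18.5,-32,12),(57,-108,12),(57,108,12)]])/1000)))
E
```

```text
[[528.7  61.4  12. ]
 [579.7 155.5  12. ]
 [568.5 -38.   12. ]
 [476.1 163.1  12. ]]
psi -0.05774015327160823
[[550.6  91.2  40.5]
 [547.3  28.1  40.5]]
-0.05210932501311236 [530.51473366  60.60784385]
[[210. 208.]
 [150. 197.]
 [167. 185.]
 [240. 196.]
 [248. 185.]
 [348. 134.]
 [ 64. 138.]]
```

apply_moves:
  targets:
    - {"translation":[-0.05,-0.38,0],"twist":0.1,"hand":0.5}
    - {"translation":[-0.045,-0.385,0],"twist":0,"hand":0.5}
    - {"translation":[0,0,0.4],"twist":0,"hand":0.5}
    - {"translation":[0,0,0.3],"twist":0,"hand":0.5}
    - {"translation":[0,0,0.2],"twist":0,"hand":0.5}
    - {"translation":[0,0,0.08],"twist":0,"hand":0.5}
    - {"translation":[0,0,0],"twist":0,"hand":0.5}
    - {"translation":[0,0,0],"twist":0,"hand":0.5}

```text
time: 5.8
tool_pos: [0.5256, 0.0562, 0.048]
tool_rot: [0.0, 1.0, -0.031, 0.0]
contact_force: [-1.4, -0.0, 2.6]
gripper_width: 0.676
grasp_force: 63.1
```

apply_moves:
  targets:
    - {"translation":[-0.03,-0.052,0],"twist":0,"hand":0.5}
    - {"translation":[0,0,0.04],"twist":0,"hand":0.5}
    - {"translation":[0,0,0.02],"twist":0,"hand":0.5}
    - {"translation":[0,0,0],"twist":0,"hand":0.5}

```text
time: 6.2
tool_pos: [0.5241, 0.0626, 0.0433]
tool_rot: [0.0, 1.0, -0.03, 0.002]
contact_force: [0.4, -1.3, 10.0]
gripper_width: 0.678
grasp_force: 72.6
```

apply_moves:
  targets:
    - {"translation":[0,0,0],"twist":0,"hand":0.8}
    - {"translation":[0,0,0],"twist":0,"hand":1}
    - {"translation":[0,0,0],"twist":0,"hand":1}
    - {"translation":[0,0,-0.2],"twist":0,"hand":1}
    - {"translation":[0,0,-0.45],"twist":0,"hand":1}
    - {"translation":[0,0,-0.4],"twist":0,"hand":1}
    - {"translation":[0,0,0],"twist":0,"hand":1}

```text
time: 6.9
tool_pos: [0.526, 0.0628, 0.153]
tool_rot: [-0.0, 1.0, -0.03, 0.006]
contact_force: [1.0, -0.5, 0.5]
gripper_width: 1.0
grasp_force: 0.0
```

```bash
python3 - <<'E'
from h import *
say();save(grab_frame("wrist"),"w3.png");disc("backing_disc",.026,(.52,.06))
E
```

```text
t 6.9 tcp [526.   62.8 153. ] yaw -0.06 F [ 1.  -0.5  0.5]
backing_disc 0.75 mec 517.2 61.6 31.5 ell [517.3  62.4] [58.1 61.8]
backing_disc 0.36 mec 448.3 189.9 255.5 ell [478.4 174.3] [168.  494.5]
```

View pics/w3.png

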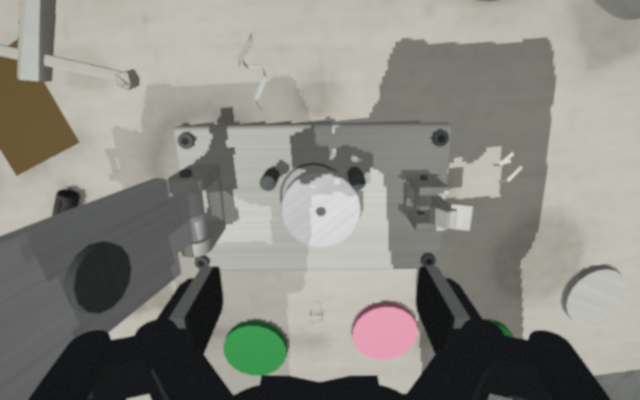

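The backing disc lies flat at dot px (321,211), short of the pins, whose tops are at (269,180) and (356,178).

```bash
python3 - <<'E'
from h import *
P=at_z("wrist",[(187,140),(439,137),(202,262),(427,260)],.012)*1000;print(np.round(P,1))
t=at_z("wrist",[(269,180),(356,178)],.0405)*1000;print(np.round(t,1))
d=t[0]-t[1];psi=-np.arctan2(d[0],d[1]);m=t.mean(0);print(psi,m[:2]-18.5*np.array([np.cos(psi),np.sin(psi)]))
for a,b in((0,1),(2,3)):
    d=P[a]-P[b];print(-np.arctan2(d[0],d[1]))
print(np.round(at_z("wrist",[(321,211)],.026)*1000,1))
print(np.round(P[:,:2].mean(0),1))
E
```

```text
[[573.1 159.2  12. ]
 [563.9 -28.7  12. ]
 [470.6 165.2  12. ]
 [461.2 -23.9  12. ]]
[[546.   96.1  40.5]
 [543.8  36.7  40.5]]
-0.0364517952902819 [526.41788302  67.06825417]
-0.04871134206710469
-0.0494959900990047
[[515.8  62.2  26. ]]
[517.2  68. ]
```

apply_moves:
  targets:
    - {"translation":[-0.172,0.44,0],"twist":0,"hand":1}
    - {"translation":[-0.172,0.44,0],"twist":0,"hand":1}
    - {"translation":[-0.172,0.44,0],"twist":0,"hand":1}
    - {"translation":[-0.172,0.44,0],"twist":0,"hand":1}
    - {"translation":[-0.172,0.44,0],"twist":0,"hand":1}
    - {"translation":[-0.172,0.44,0],"twist":0,"hand":1}
    - {"translation":[0,0,0],"twist":-0.1,"hand":1}
    - {"translation":[0,0,0],"twist":0,"hand":1}

```text
time: 7.8
tool_pos: [0.4018, -0.1945, 0.1443]
tool_rot: [-0.001, 1.0, -0.027, -0.001]
contact_force: [0.1, 0.3, -0.1]
gripper_width: 1.002
grasp_force: 0.0
```

```bash
python3 - <<'E'
from h import *
say();im=grab_frame("wrist");save(im,"w4.png");disc("blank_a",.009,(.407,-.194));say()
E
```

```text
t 7.8 tcp [ 401.8 -194.5  144.3] yaw -0.0531 F [ 0.1  0.3 -0.1]
blank_a 0.95 mec 409.2 -195.0 31.7 ell [ 409.2 -194.7] [60.3 62.3]
blank_a 0.75 mec 359.3 -89.9 32.7 ell [361.4 -90. ] [56.3 65. ]
blank_a 0.74 mec 387.2 7.6 33.7 ell [386.2   7.4] [60.3 66.4]
blank_a 0.67 mec 491.8 -314.3 32.4 ell [ 491.6 -314.4] [60.7 64. ]
blank_a 0.31 mec 505.3 7.9 70.2 ell [502.5   2.3] [ 97.8 125.4]
t 7.9 tcp [ 402.7 -193.3  144.8] yaw -0.0496 F [-0.3  0.6  0.1]
```

View pics/w4.png

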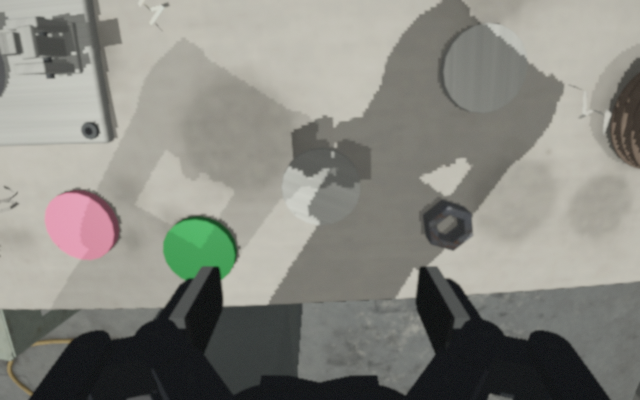

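Grey blank A is at px (321,187). The green look-alike (200,248) and the nut (447,224) are clear of the finger positions.

apply_moves:
  targets:
    - {"translation":[0.06,0.015,0.4],"twist":0,"hand":1}
    - {"translation":[0,0,0.4],"twist":0,"hand":1}
    - {"translation":[0,0,0.26],"twist":0,"hand":1}
    - {"translation":[0,0,0.1],"twist":0,"hand":1}
    - {"translation":[0,0,0],"twist":0,"hand":1}
    - {"translation":[0,0,0],"twist":0,"hand":1}

```text
time: 8.5
tool_pos: [0.4102, -0.1962, 0.0314]
tool_rot: [0.0, 1.0, -0.024, 0.001]
contact_force: [0.6, -0.7, 0.0]
gripper_width: 0.998
grasp_force: 0.0
```

apply_moves:
  targets:
    - {"translation":[0,0,0],"twist":0,"hand":0.5}
    - {"translation":[0,0,0],"twist":0,"hand":0.5}
    - {"translation":[0,0,0],"twist":0,"hand":0.5}
    - {"translation":[0,0,0],"twist":0,"hand":0.5}
    - {"translation":[0,0,0],"twist":0,"hand":0.5}

```text
time: 9.0
tool_pos: [0.4091, -0.1964, 0.0306]
tool_rot: [0.0, 1.0, -0.025, 0.0]
contact_force: [0.3, 0.5, 0.7]
gripper_width: 0.494
grasp_force: 0.0
```

apply_moves:
  targets:
    - {"translation":[0,0,0],"twist":0,"hand":1}
    - {"translation":[0,0,0],"twist":0,"hand":1}
    - {"translation":[0,0,0],"twist":0,"hand":1}
    - {"translation":[0,0,0],"twist":0,"hand":1}
    - {"translation":[0,0,0.05],"twist":0,"hand":1}
    - {"translation":[0,0,0.05],"twist":0,"hand":1}
    - {"translation":[0,0,0],"twist":0,"hand":1}
    - {"translation":[0,0,0],"twist":0,"hand":1}

```text
time: 9.8
tool_pos: [0.4088, -0.1961, 0.0199]
tool_rot: [-0.0, 1.0, -0.025, -0.0]
contact_force: [-0.4, -0.5, -0.3]
gripper_width: 1.004
grasp_force: 0.0
```

apply_moves:
  targets:
    - {"translation":[0,0,0],"twist":0,"hand":0.5}
    - {"translation":[0,0,0],"twist":0,"hand":0.5}
    - {"translation":[0,0,0],"twist":0,"hand":0.5}
    - {"translation":[0,0,0],"twist":0,"hand":0.5}

```text
time: 10.2
tool_pos: [0.4096, -0.1966, 0.0211]
tool_rot: [0.0, 1.0, -0.025, 0.001]
contact_force: [0.2, 1.1, 5.4]
gripper_width: 0.688
grasp_force: 63.6
```

apply_moves:
  targets:
    - {"translation":[0,0,-0.3],"twist":0,"hand":0.5}
    - {"translation":[0,0,-0.45],"twist":0,"hand":0.5}
    - {"translation":[0,0,-0.45],"twist":0,"hand":0.5}
    - {"translation":[0.173,-0.45,0],"twist":0,"hand":0.5}
    - {"translation":[0.173,-0.45,0],"twist":0,"hand":0.5}
    - {"translation":[0.173,-0.45,0],"twist":0,"hand":0.5}
    - {"translation":[0.173,-0.45,0],"twist":0,"hand":0.5}
    - {"translation":[0.173,-0.45,0],"twist":0,"hand":0.5}

```text
time: 11.0
tool_pos: [0.5064, 0.0261, 0.1393]
tool_rot: [0.0, 1.0, -0.025, -0.001]
contact_force: [1.8, -1.2, -2.6]
gripper_width: 0.688
grasp_force: 65.8
```

apply_moves:
  targets:
    - {"translation":[0.173,-0.45,0],"twist":0,"hand":0.5}
    - {"translation":[0,0,0],"twist":0,"hand":0.5}
    - {"translation":[0,0,0.4],"twist":0,"hand":0.5}
    - {"translation":[0,0,0.25],"twist":0,"hand":0.5}
    - {"translation":[0,0,0.15],"twist":0,"hand":0.5}
    - {"translation":[0,0,0],"twist":0,"hand":0.5}
    - {"translation":[0,0,0],"twist":0,"hand":0.5}

```text
time: 11.7
tool_pos: [0.5265, 0.0679, 0.0606]
tool_rot: [0.0, 1.0, -0.025, 0.0]
contact_force: [0.3, 0.1, -1.8]
gripper_width: 0.683
grasp_force: 66.0
```

apply_moves:
  targets:
    - {"translation":[0,0,0.08],"twist":0,"hand":0.5}
    - {"translation":[0,0,0.03],"twist":0,"hand":0.5}
    - {"translation":[0,0,0],"twist":0,"hand":0.5}
    - {"translation":[0,0,0],"twist":0,"hand":0.5}

```text
time: 12.1
tool_pos: [0.5265, 0.0682, 0.0495]
tool_rot: [-0.0, 1.0, -0.025, 0.0]
contact_force: [-0.9, -0.1, -2.7]
gripper_width: 0.688
grasp_force: 66.6
```

apply_moves:
  targets:
    - {"translation":[0,0,0.015],"twist":0,"hand":0.5}
    - {"translation":[0,0,0.01],"twist":0,"hand":0.5}
    - {"translation":[0,0,0],"twist":0,"hand":0.5}

```text
time: 12.4
tool_pos: [0.5266, 0.0682, 0.0472]
tool_rot: [-0.0, 1.0, -0.025, 0.0]
contact_force: [-1.8, 0.0, 1.9]
gripper_width: 0.685
grasp_force: 67.5
```

apply_moves:
  targets:
    - {"translation":[0,0,0],"twist":0,"hand":0.75}
    - {"translation":[0,0,0],"twist":0,"hand":0.85}
    - {"translation":[0,0,0],"twist":0,"hand":1}
    - {"translation":[0,0,0],"twist":0,"hand":1}
    - {"translation":[0,0,-0.2],"twist":0,"hand":1}
    - {"translation":[0,0,-0.45],"twist":0,"hand":1}
    - {"translation":[0,0,-0.35],"twist":0,"hand":1}
    - {"translation":[0,0,0],"twist":0,"hand":1}

```text
time: 13.2
tool_pos: [0.5304, 0.0681, 0.1537]
tool_rot: [-0.0, 1.0, -0.025, 0.006]
contact_force: [0.6, 0.2, 0.7]
gripper_width: 1.001
grasp_force: 0.0
```

```bash
python3 - <<'E'
from h import *
say();im=grab_frame("wrist");save(im,"w5.png");disc("blank_a",.035,(.52,.07))
cv2.imwrite("pics/w5c.png",cv2.resize(cv2.imread("pics/w5.png")[100:300,160:480],(800,500)))
E
```

```text
t 13.2 tcp [530.4  68.1 153.7] yaw -0.0501 F [0.6 0.2 0.7]
blank_a 0.97 mec 397.3 125.0 31.0 ell [398.  126.2] [54.2 59.9]
blank_a 0.96 mec 409.6 16.5 29.7 ell [409.6  16.6] [53.8 59. ]
blank_a 0.75 mec 523.5 67.7 30.8 ell [523.6  68.2] [57.9 60.8]
blank_a 0.43 mec 406.3 -83.5 6.6 ell [406.3 -84.3] [ 3.9 12.2]
```

View pics/w5c.png

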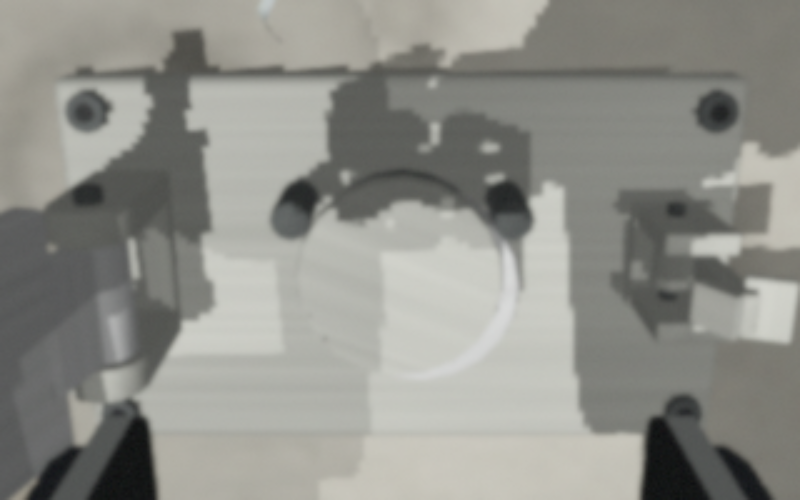

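Blank A rests flat on the backing disc, with a crescent of the lower disc showing toward -y. Both lie just short of the pins, as planned.

apply_moves:
  targets:
    - {"translation":[-0.026,0.48,0],"twist":0,"hand":1}
    - {"translation":[-0.026,0.48,0],"twist":0,"hand":1}
    - {"translation":[-0.026,0.48,0],"twist":0,"hand":1}
    - {"translation":[-0.026,0.48,0],"twist":0,"hand":1}
    - {"translation":[-0.026,0.48,0],"twist":0,"hand":1}
    - {"translation":[-0.026,0.48,0],"twist":0,"hand":1}
    - {"translation":[-0.026,0.48,0],"twist":0,"hand":1}
    - {"translation":[-0.026,0.48,0],"twist":0,"hand":1}

```text
time: 14.1
tool_pos: [0.4847, -0.3154, 0.1444]
tool_rot: [-0.001, 1.0, -0.025, -0.001]
contact_force: [1.4, -0.2, 0.1]
gripper_width: 0.998
grasp_force: 0.0
```

apply_moves:
  targets:
    - {"translation":[0,0,0],"twist":0,"hand":1}
    - {"translation":[0,0,0],"twist":0,"hand":1}

```text
time: 14.3
tool_pos: [0.485, -0.3144, 0.1446]
tool_rot: [-0.001, 1.0, -0.026, -0.001]
contact_force: [-0.5, 0.7, -0.5]
gripper_width: 1.0
grasp_force: 0.0
```

```bash
python3 - <<'E'
from h import *
say();im=grab_frame("wrist");save(im,"w6.png");disc("blank_a",.009,(.49,-.315));say()
p=proj("wrist",[.49,-.3155,.009])[0].astype(int);print(p,im[p[1]-6:p[1]+6,p[0]-6:p[0]+6].reshape(-1,3).mean(0))
E
```

```text
t 14.3 tcp [ 485.  -314.4  144.6] yaw -0.0524 F [-0.5  0.7 -0.5]
blank_a 0.74 mec 569.6 -410.6 32.1 ell [ 569.3 -410.4] [58.8 63.7]
blank_a 0.64 mec 491.6 -315.6 31.9 ell [ 491.3 -316.1] [60.2 62.4]
blank_a 0.62 mec 361.8 -92.2 34.0 ell [369.9 -93.6] [42.6 69.1]
blank_a 0.4 mec 477.3 -36.0 25.8 ell [467.4 -37.3] [12.4 57.5]
t 14.4 tcp [ 485.7 -312.9  145.2] yaw -0.0495 F [1.1 0.  0.8]
[323 190] [118.19444444 119.67361111 114.29166667]
```

Blank B is grey at px (323,190), so it is the right one.

apply_moves:
  targets:
    - {"translation":[0.055,0.015,0.4],"twist":0,"hand":1}
    - {"translation":[0,0,0.4],"twist":0,"hand":1}
    - {"translation":[0,0,0.3],"twist":0,"hand":1}
    - {"translation":[0,0,0.14],"twist":0,"hand":1}
    - {"translation":[0,0,0],"twist":0,"hand":1}
    - {"translation":[0,0,0],"twist":0,"hand":1}

```text
time: 15.0
tool_pos: [0.4925, -0.3159, 0.0239]
tool_rot: [0.0, 1.0, -0.025, 0.001]
contact_force: [1.2, 0.0, 0.1]
gripper_width: 1.003
grasp_force: 0.0
```

apply_moves:
  targets:
    - {"translation":[0,0,0],"twist":0,"hand":0.5}
    - {"translation":[0,0,0],"twist":0,"hand":0.5}
    - {"translation":[0,0,0],"twist":0,"hand":0.5}
    - {"translation":[0,0,0],"twist":0,"hand":0.5}

```text
time: 15.4
tool_pos: [0.4953, -0.3179, 0.0291]
tool_rot: [0.001, 1.0, -0.025, 0.004]
contact_force: [-1.1, 4.8, 18.6]
gripper_width: 0.498
grasp_force: 9.6
```

apply_moves:
  targets:
    - {"translation":[0,0,-0.03],"twist":0,"hand":1}
    - {"translation":[0,0,0],"twist":0,"hand":1}
    - {"translation":[0,0,0],"twist":0,"hand":1}
    - {"translation":[0,0,0],"twist":0,"hand":1}

```text
time: 15.8
tool_pos: [0.4912, -0.3159, 0.0253]
tool_rot: [-0.0, 1.0, -0.025, -0.0]
contact_force: [-0.4, 0.2, -0.5]
gripper_width: 0.999
grasp_force: 0.0
```

```bash
python3 - <<'E'
from h import *
say();im=grab_frame("wrist");disc("blank_a",.009,(.49,-.315))
E
```

```text
t 15.8 tcp [ 491.2 -315.9   25.3] yaw -0.0504 F [-0.4  0.2 -0.5]
blank_a 0.92 mec 569.3 -411.1 32.4 ell [ 568.4 -410.8] [58.1 65. ]
blank_a 0.56 mec 492.3 -318.5 32.0 ell [ 492.2 -318.1] [60.3 63.1]
```

apply_moves:
  targets:
    - {"translation":[0,0.015,0.04],"twist":0,"hand":1}
    - {"translation":[0,0,0.025],"twist":0,"hand":1}
    - {"translation":[0,0,0],"twist":0,"hand":1}
    - {"translation":[0,0,0],"twist":0,"hand":1}
    - {"translation":[0,0,0],"twist":0,"hand":0.5}
    - {"translation":[0,0,0],"twist":0,"hand":0.5}
    - {"translation":[0,0,0],"twist":0,"hand":0.5}
    - {"translation":[0,0,0],"twist":0,"hand":0.5}

```text
time: 16.7
tool_pos: [0.4921, -0.318, 0.0201]
tool_rot: [0.0, 1.0, -0.025, 0.001]
contact_force: [0.2, 0.4, 3.5]
gripper_width: 0.689
grasp_force: 64.8
```

apply_moves:
  targets:
    - {"translation":[0,0,-0.3],"twist":0,"hand":0.5}
    - {"translation":[0,0,-0.45],"twist":0,"hand":0.5}
    - {"translation":[0,0,-0.45],"twist":0,"hand":0.5}
    - {"translation":[0.019,-0.484,0],"twist":0,"hand":0.5}
    - {"translation":[0.019,-0.484,0],"twist":0,"hand":0.5}
    - {"translation":[0.019,-0.484,0],"twist":0,"hand":0.5}
    - {"translation":[0.019,-0.484,0],"twist":0,"hand":0.5}
    - {"translation":[0.019,-0.484,0],"twist":0,"hand":0.5}

```text
time: 17.5
tool_pos: [0.5124, -0.0744, 0.1385]
tool_rot: [-0.0, 1.0, -0.025, -0.0]
contact_force: [0.5, -0.3, -1.7]
gripper_width: 0.688
grasp_force: 65.1
```

apply_moves:
  targets:
    - {"translation":[0.019,-0.484,0],"twist":0,"hand":0.5}
    - {"translation":[0.019,-0.484,0],"twist":0,"hand":0.5}
    - {"translation":[0.019,-0.484,0],"twist":0,"hand":0.5}
    - {"translation":[0,0,0],"twist":0,"hand":0.5}
    - {"translation":[0,0,0.4],"twist":0,"hand":0.5}
    - {"translation":[0,0,0.25],"twist":0,"hand":0.5}
    - {"translation":[0,0,0.1],"twist":0,"hand":0.5}
    - {"translation":[0,0,0],"twist":0,"hand":0.5}

```text
time: 18.3
tool_pos: [0.5244, 0.0678, 0.0621]
tool_rot: [0.0, 1.0, -0.025, -0.002]
contact_force: [-0.1, 0.0, -1.1]
gripper_width: 0.693
grasp_force: 65.3
```

apply_moves:
  targets:
    - {"translation":[0.02,0,0.03],"twist":0,"hand":0.5}
    - {"translation":[0,0,0.02],"twist":0,"hand":0.5}
    - {"translation":[0,0,0],"twist":0,"hand":0.5}
    - {"translation":[0,0,0],"twist":0,"hand":0.5}

```text
time: 18.7
tool_pos: [0.5291, 0.0682, 0.0605]
tool_rot: [-0.0, 1.0, -0.025, 0.001]
contact_force: [1.1, -0.4, -0.5]
gripper_width: 0.688
grasp_force: 65.4
```

apply_moves:
  targets:
    - {"translation":[0,0,0.03],"twist":0,"hand":0.5}
    - {"translation":[0,0,0],"twist":0,"hand":0.5}
    - {"translation":[0,0,0],"twist":0,"hand":0.5}

```text
time: 19.0
tool_pos: [0.53, 0.0682, 0.0588]
tool_rot: [-0.0, 1.0, -0.025, 0.002]
contact_force: [-2.9, -1.5, 7.5]
gripper_width: 0.688
grasp_force: 67.5
```

apply_moves:
  targets:
    - {"translation":[0,0,-0.03],"twist":0,"hand":0.5}
    - {"translation":[-0.06,0,0],"twist":0,"hand":0.5}
    - {"translation":[0,0,0],"twist":0,"hand":0.5}
    - {"translation":[0,0,0.03],"twist":0,"hand":0.5}
    - {"translation":[0,0,0],"twist":0,"hand":0.5}
    - {"translation":[0,0,0],"twist":0,"hand":0.5}

```text
time: 19.6
tool_pos: [0.5218, 0.0686, 0.0558]
tool_rot: [0.0, 1.0, -0.025, -0.0]
contact_force: [-0.6, 0.3, -1.9]
gripper_width: 0.684
grasp_force: 66.5
```

apply_moves:
  targets:
    - {"translation":[0,0,0.012],"twist":0,"hand":0.5}
    - {"translation":[0,0,0],"twist":0,"hand":0.5}
    - {"translation":[0,0,0],"twist":0,"hand":0.5}

```text
time: 19.9
tool_pos: [0.5222, 0.0686, 0.0551]
tool_rot: [-0.0, 1.0, -0.025, 0.0]
contact_force: [-1.1, -0.3, -1.4]
gripper_width: 0.688
grasp_force: 66.7
```

Release here (about 1 mm drop at most), rise, then look.

apply_moves:
  targets:
    - {"translation":[0,0,0.005],"twist":0,"hand":0.5}
    - {"translation":[0,0,0],"twist":0,"hand":0.75}
    - {"translation":[0,0,0],"twist":0,"hand":0.85}
    - {"translation":[0,0,0],"twist":0,"hand":1}
    - {"translation":[0,0,0],"twist":0,"hand":1}
    - {"translation":[0,0,-0.2],"twist":0,"hand":1}
    - {"translation":[0,0,-0.4],"twist":0,"hand":1}
    - {"translation":[0,0,-0.3],"twist":0,"hand":1}

```text
time: 20.7
tool_pos: [0.5224, 0.0686, 0.1462]
tool_rot: [-0.0, 1.0, -0.025, 0.0]
contact_force: [0.5, 0.3, -0.1]
gripper_width: 1.0
grasp_force: 0.0
```

```bash
python3 - <<'E'
from h import *
say();im=grab_frame("wrist");save(im,"w7.png");disc("blank_a",.044,(.52,.07))
cv2.imwrite("pics/w7c.png",cv2.resize(cv2.imread("pics/w7.png")[100:300,160:480],(800,500)))
E
```

```text
t 20.7 tcp [522.4  68.6 146.2] yaw -0.0502 F [ 0.5  0.3 -0.1]
blank_a 0.9 mec 419.4 17.3 29.2 ell [419.4  17.3] [53.4 58.1]
blank_a 0.82 mec 408.0 125.6 29.1 ell [408.2 125.9] [52.9 57.5]
blank_a 0.73 mec 540.0 67.2 28.1 ell [502.   72.5] [ 75.1 117.5]
blank_a 0.54 mec 414.6 -78.6 17.3 ell [415.6 -79.2] [ 9.9 32.1]
```

View pics/w7c.png

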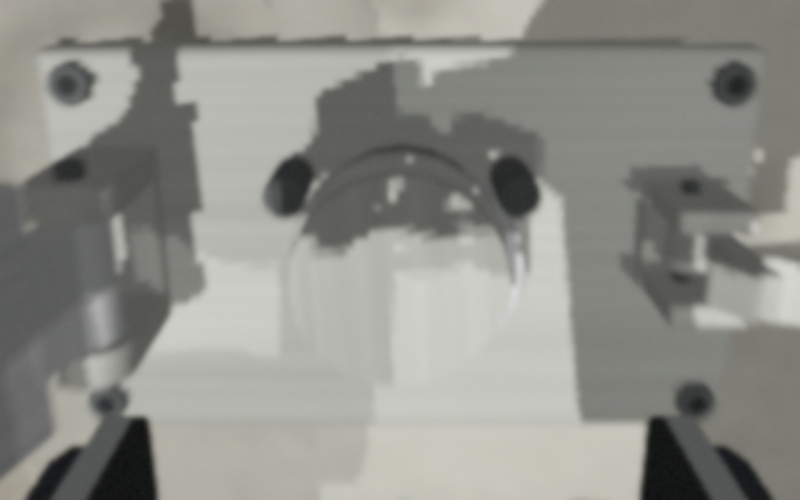

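All three discs are stacked, with blank B a few mm nearer the robot, and the pin tops are clear at crop (290,190) and (515,190). Next I push the stack home with shut fingers from the front.

apply_moves:
  targets:
    - {"translation":[-0.32,0,0],"twist":0,"hand":0}
    - {"translation":[-0.32,0,0],"twist":0,"hand":0}
    - {"translation":[0,0,0],"twist":0,"hand":0}
    - {"translation":[0,0,0],"twist":0,"hand":0}
    - {"translation":[0,0,0.4],"twist":0,"hand":0}
    - {"translation":[0,0,0.4],"twist":0,"hand":0}
    - {"translation":[0,0,0.2],"twist":0,"hand":0}
    - {"translation":[0,0,0],"twist":0,"hand":0}

```text
time: 21.6
tool_pos: [0.4561, 0.0717, 0.041]
tool_rot: [0.0, 1.0, -0.025, -0.004]
contact_force: [-0.1, 0.3, -0.5]
gripper_width: -0.001
grasp_force: 0.0
```

apply_moves:
  targets:
    - {"translation":[0,0,0],"twist":0,"hand":0}
    - {"translation":[0,0,0],"twist":0,"hand":0}

```text
time: 21.8
tool_pos: [0.4603, 0.0718, 0.0465]
tool_rot: [-0.0, 1.0, -0.025, 0.002]
contact_force: [0.6, -0.0, -0.5]
gripper_width: 0.002
grasp_force: 0.0
```

apply_moves:
  targets:
    - {"translation":[0,0,0.08],"twist":0,"hand":0}
    - {"translation":[0,0,0],"twist":0,"hand":0}
    - {"translation":[0.03,0,0],"twist":0,"hand":0}
    - {"translation":[0.03,0,0],"twist":0,"hand":0}
    - {"translation":[0.02,0,0],"twist":0,"hand":0}
    - {"translation":[0,0,0],"twist":0,"hand":0}

```text
time: 22.4
tool_pos: [0.4668, 0.0714, 0.0368]
tool_rot: [0.0, 1.0, -0.025, 0.0]
contact_force: [0.4, 0.3, -0.6]
gripper_width: 0.003
grasp_force: 0.0
```

apply_moves:
  targets:
    - {"translation":[0.02,0,0],"twist":0,"hand":0}
    - {"translation":[0.02,0,0],"twist":0,"hand":0}
    - {"translation":[0.02,0,0],"twist":0,"hand":0}
    - {"translation":[0,0,0],"twist":0,"hand":0}

```text
time: 22.8
tool_pos: [0.4725, 0.0711, 0.0367]
tool_rot: [-0.0, 1.0, -0.025, 0.0]
contact_force: [-0.5, 0.2, 0.5]
gripper_width: -0.002
grasp_force: 0.0
```

apply_moves:
  targets:
    - {"translation":[0.015,0,0],"twist":0,"hand":0}
    - {"translation":[0.015,0,0],"twist":0,"hand":0}
    - {"translation":[0.015,0,0],"twist":0,"hand":0}
    - {"translation":[0,0,0],"twist":0,"hand":0}

```text
time: 23.2
tool_pos: [0.476, 0.0709, 0.0363]
tool_rot: [0.0, 1.0, -0.025, -0.001]
contact_force: [-3.9, -0.5, 1.6]
gripper_width: -0.005
grasp_force: 1.6
```

apply_moves:
  targets:
    - {"translation":[0.015,0,0],"twist":0,"hand":0}
    - {"translation":[0.015,0,0],"twist":0,"hand":0}
    - {"translation":[0,0,0],"twist":0,"hand":0}

```text
time: 23.5
tool_pos: [0.4774, 0.0714, 0.0355]
tool_rot: [-0.001, 1.0, -0.025, -0.003]
contact_force: [-7.4, 2.6, 3.0]
gripper_width: -0.001
grasp_force: 3.9
```

apply_moves:
  targets:
    - {"translation":[0.015,0,0],"twist":0,"hand":0}
    - {"translation":[0,0,0],"twist":0,"hand":0}

```text
time: 23.7
tool_pos: [0.4785, 0.0715, 0.0353]
tool_rot: [-0.001, 1.0, -0.025, -0.004]
contact_force: [-7.9, 3.6, 3.3]
gripper_width: -0.0
grasp_force: 4.1
```

apply_moves:
  targets:
    - {"translation":[0.015,0,0],"twist":0,"hand":0}
    - {"translation":[0.015,0,0],"twist":0,"hand":0}
    - {"translation":[0,0,0],"twist":0,"hand":0}

```text
time: 24.0
tool_pos: [0.4822, 0.0711, 0.0353]
tool_rot: [-0.001, 1.0, -0.025, -0.002]
contact_force: [-3.8, 2.5, -0.8]
gripper_width: 0.001
grasp_force: 2.5
```

apply_moves:
  targets:
    - {"translation":[0.015,0,0],"twist":0,"hand":0}
    - {"translation":[0.015,0,0],"twist":0,"hand":0}
    - {"translation":[0,0,0],"twist":0,"hand":0}

```text
time: 24.3
tool_pos: [0.4835, 0.0709, 0.035]
tool_rot: [-0.0, 1.0, -0.025, -0.005]
contact_force: [-11.5, 1.1, 5.7]
gripper_width: -0.002
grasp_force: 5.9
```

apply_moves:
  targets:
    - {"translation":[0.015,0,0],"twist":0,"hand":0}
    - {"translation":[0,0,0],"twist":0,"hand":0}

```text
time: 24.5
tool_pos: [0.4836, 0.0708, 0.0346]
tool_rot: [-0.0, 1.0, -0.025, -0.007]
contact_force: [-15.8, 1.5, 9.0]
gripper_width: 0.002
grasp_force: 8.0
```

apply_moves:
  targets:
    - {"translation":[0.015,0,0],"twist":0,"hand":0}
    - {"translation":[0,0,0],"twist":0,"hand":0}

```text
time: 24.7
tool_pos: [0.4837, 0.0707, 0.0342]
tool_rot: [-0.0, 1.0, -0.025, -0.009]
contact_force: [-20.3, 0.6, 10.7]
gripper_width: 0.006
grasp_force: 11.2
```

```bash
python3 - <<'E'
from h import *
say();im=grab_frame("wrist");save(im,"w8.png")
print(proj("wrist",[.525,.0675,.044]))
cv2.imwrite("pics/w8c.png",cv2.resize(cv2.imread("pics/w8.png")[60:400,120:520],(800,680))[:600])
E
```

```text
t 24.7 tcp [483.7  70.7  34.2] yaw -0.0498 F [-20.3   0.6  10.7]
[[323.31815755 216.15331697]]
```

View pics/w8c.png

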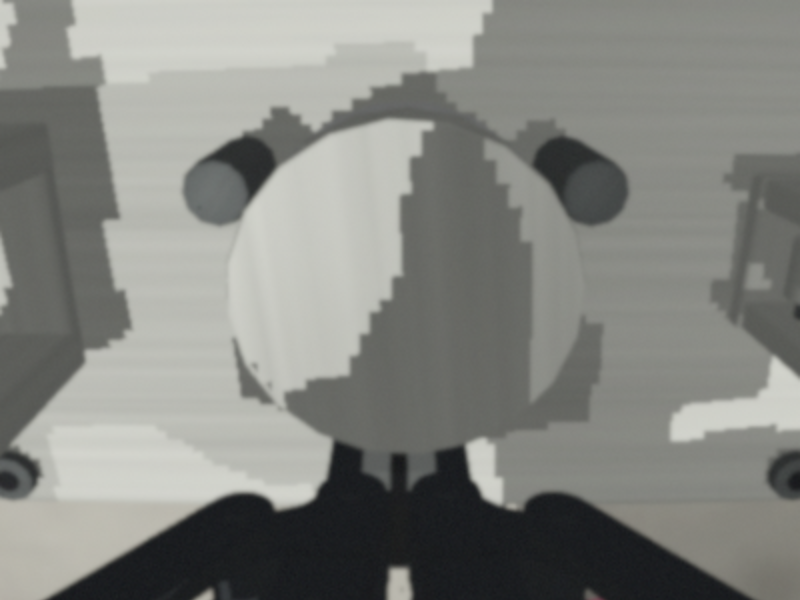

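The stack is home: the top blank touches both pin shafts, at crop (265,165) and (545,165). The position stalled while the push force rose to 20 N. Now I back off and go over the leaf to its +y side.

apply_moves:
  targets:
    - {"translation":[-0.1,0,0],"twist":0,"hand":0}
    - {"translation":[-0.15,0,0],"twist":0,"hand":0}
    - {"translation":[0,0,-0.45],"twist":0,"hand":0}
    - {"translation":[0,0,-0.47],"twist":0,"hand":0}
    - {"translation":[0,0,-0.47],"twist":0,"hand":0}
    - {"translation":[0,0,-0.47],"twist":0,"hand":0}
    - {"translation":[0,0,-0.45],"twist":0,"hand":0}
    - {"translation":[0,0,0],"twist":0,"hand":0}

```text
time: 25.55
tool_pos: [0.4692, 0.0714, 0.2768]
tool_rot: [-0.0, 1.0, -0.025, 0.009]
contact_force: [-0.1, 0.2, 0.7]
gripper_width: 0.003
grasp_force: 0.0
```

```bash
python3 - <<'E'
from h import *
say();grab_frame("wrist");disc("blank_a",.044,(.52,.07))
grab_frame("scene")
for q in("leaf","pad"):
  for r in recognise("scene",q)[:2]: print(q,r)
E
```

```text
t 25.55 tcp [469.2  71.4 276.8] yaw -0.0502 F [-0.1  0.2  0.7]
blank_a 0.96 mec 397.9 17.2 28.6 ell [398.1  16.7] [53.5 56.1]
blank_a 0.69 mec 521.1 68.0 30.4 ell [521.2  67.9] [58.6 59.3]
blank_a 0.64 mec 373.6 -71.5 29.8 ell [373.6 -71.7] [53.9 58.1]
blank_a 0.56 mec 386.4 127.3 29.0 ell [386.5 127.3] [54.8 56.3]
leaf {'point': [0.5234, 0.1677, 0.1356], 'score': 0.87}
pad {'point': [0.5261, 0.1638, 0.1368], 'score': 0.66}
```

apply_moves:
  targets:
    - {"translation":[0.14,-0.46,0],"twist":0,"hand":0}
    - {"translation":[0.14,-0.46,0],"twist":0,"hand":0}
    - {"translation":[0.14,-0.46,0],"twist":0,"hand":0}
    - {"translation":[0.14,-0.46,0],"twist":0,"hand":0}
    - {"translation":[0,0,0],"twist":0,"hand":0}
    - {"translation":[0,0,0.35],"twist":0,"hand":0}
    - {"translation":[0,0,0.35],"twist":0,"hand":0}
    - {"translation":[0,0,0],"twist":0,"hand":0}

```text
time: 26.6
tool_pos: [0.5261, 0.2507, 0.1894]
tool_rot: [0.003, 1.0, -0.025, -0.007]
contact_force: [-1.1, 1.2, -1.6]
gripper_width: 0.0
grasp_force: 0.0
```

```bash
python3 - <<'E'
from h import *
say();a=grab_frame("scene");save(a,"s9.png");cv2.imwrite("pics/s9c.png",cv2.resize(cv2.imread("pics/s9.png")[80:230,180:380],(800,600)))
E
```

```text
t 26.6 tcp [526.1 250.7 189.4] yaw -0.0503 F [-1.1  1.2 -1.6]
```

View pics/s9c.png

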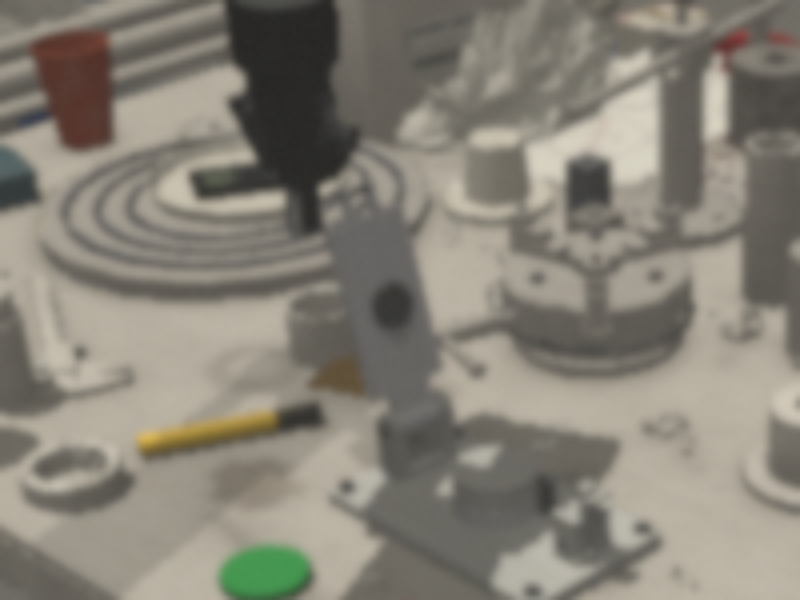

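apply_moves:
  targets:
    - {"translation":[0.08,0.1,0],"twist":0,"hand":0}
    - {"translation":[0,0.12,0],"twist":0,"hand":0}
    - {"translation":[0,0.12,0],"twist":0,"hand":0}
    - {"translation":[0,0.12,0],"twist":0,"hand":0}
    - {"translation":[0,0,0],"twist":0,"hand":0}

```text
time: 27.15
tool_pos: [0.5379, 0.205, 0.2028]
tool_rot: [-0.001, 1.0, -0.026, 0.003]
contact_force: [-3.0, 1.2, 10.2]
gripper_width: -0.005
grasp_force: 4.7
```

apply_moves:
  targets:
    - {"translation":[0,-0.1,0],"twist":0,"hand":0}
    - {"translation":[0,0,-0.22],"twist":0,"hand":0}
    - {"translation":[0,0,0],"twist":0,"hand":0}
    - {"translation":[0,0.1,0],"twist":0,"hand":0}
    - {"translation":[0,0.12,0],"twist":0,"hand":0}
    - {"translation":[0,0,0],"twist":0,"hand":0}

```text
time: 27.75
tool_pos: [0.5351, 0.1923, 0.2187]
tool_rot: [0.0, 1.0, -0.026, -0.001]
contact_force: [0.7, 0.3, -0.1]
gripper_width: 0.002
grasp_force: 0.0
```

apply_moves:
  targets:
    - {"translation":[0,0.12,0],"twist":0,"hand":0}
    - {"translation":[0,0.12,0],"twist":0,"hand":0}
    - {"translation":[0,0,0],"twist":0,"hand":0}

```text
time: 28.05
tool_pos: [0.5341, 0.1684, 0.2192]
tool_rot: [0.001, 1.0, -0.026, -0.0]
contact_force: [-0.0, -0.2, 0.0]
gripper_width: -0.004
grasp_force: 0.0
```

```bash
python3 - <<'E'
from h import *
say();grab_frame("scene")
for q in("leaf","leaf_end"):
  for r in recognise("scene",q)[:2]: print(q,r)
for r in regions_of("scene","leaf")[:1]:
  m=r["pixels"];ys,xs=np.nonzero(m);print(xs.min(),xs.max(),ys.min(),ys.max());print([int(xs[ys==y].mean()) for y in range(ys.min(),ys.max(),6)])
  c=cv2.minAreaRect(np.c_[xs,ys].astype(np.float32));print(cv2.boxPoints(c))
for th in(.9,1.2,1.4,1.57,1.75,1.9):
  for r in (30,150): 
    y=85-r*np.cos(th);z=52+r*np.sin(th);print(th,r,proj("scene",[(525.6+.05*y)/1000,(67.5+y)/1000,z/1000])[0].round())
E
```

```text
t 28.05 tcp [534.1 168.4 219.2] yaw -0.0519 F [-0.  -0.2  0. ]
leaf {'point': [0.5232, 0.1461, 0.1447], 'score': 0.78}
leaf_end {'point': [0.5218, 0.1462, 0.1415], 'score': 0.76}
270 291 128 187
[282, 281, 280, 280, 280, 281, 281, 281, 280, 283]
[[268.9222   128.75488 ]
 [289.34244  127.478615]
 [293.02725  186.43582 ]
 [272.60703  187.7121  ]]
0.9 30 [287. 179.]
0.9 150 [303. 157.]
1.2 30 [285. 176.]
1.2 150 [293. 145.]
1.4 30 [284. 175.]
1.4 150 [286. 139.]
1.57 30 [283. 175.]
1.57 150 [279. 136.]
1.75 30 [281. 174.]
1.75 150 [273. 134.]
1.9 30 [281. 174.]
1.9 150 [268. 134.]
```

apply_moves:
  targets:
    - {"translation":[0,0.105,0.03],"twist":0,"hand":0}
    - {"translation":[0,0.105,0.03],"twist":0,"hand":0}
    - {"translation":[0,0.12,0.03],"twist":0,"hand":0}
    - {"translation":[0,0.12,0.03],"twist":0,"hand":0}
    - {"translation":[0,0.11,0.05],"twist":0,"hand":0}
    - {"translation":[0,0.11,0.05],"twist":0,"hand":0}
    - {"translation":[0,0,0],"twist":0,"hand":0}

```text
time: 28.95
tool_pos: [0.5302, 0.1015, 0.1961]
tool_rot: [0.0, 1.0, -0.026, -0.001]
contact_force: [-0.5, -0.8, -0.1]
gripper_width: -0.003
grasp_force: 0.0
```

apply_moves:
  targets:
    - {"translation":[0,0.1,0.065],"twist":0,"hand":0}
    - {"translation":[0,0.1,0.065],"twist":0,"hand":0}
    - {"translation":[0,0.09,0.08],"twist":0,"hand":0}
    - {"translation":[0,0.09,0.08],"twist":0,"hand":0}
    - {"translation":[0,0.075,0.1],"twist":0,"hand":0}
    - {"translation":[0,0.075,0.1],"twist":0,"hand":0}
    - {"translation":[0,0,0],"twist":0,"hand":0}

```text
time: 29.65
tool_pos: [0.5268, 0.0494, 0.146]
tool_rot: [0.0, 1.0, -0.026, -0.002]
contact_force: [-0.4, 0.2, 0.2]
gripper_width: -0.0
grasp_force: 0.0
```

```bash
python3 - <<'E'
from h import *
say();grab_frame("scene")
for q in("leaf",):
  for r in recognise("scene",q)[:2]: print(q,r)
for r in regions_of("scene","leaf")[:1]:
  ys,xs=np.nonzero(r["pixels"]);print(cv2.boxPoints(cv2.minAreaRect(np.c_[xs,ys].astype(np.float32))))
for th in(0,.3,.52,.7,.9):
  for r in (30,150): 
    y=85-r*np.cos(th);z=52+r*np.sin(th);print(th,r,proj("scene",[(525.6+.05*y)/1000,(67.5+y)/1000,z/1000])[0].round())
E
```

```text
t 29.65 tcp [526.8  49.4 146. ] yaw -0.0514 F [-0.4  0.2  0.2]
leaf {'point': [0.508, 0.065, 0.1088], 'score': 0.67}
[[280.3258  181.31224]
 [319.66516 167.26247]
 [322.3122  174.67424]
 [282.97284 188.72401]]
0 30 [290. 187.]
0 150 [320. 202.]
0.3 30 [290. 184.]
0.3 150 [317. 187.]
0.52 30 [289. 182.]
0.52 150 [314. 175.]
0.7 30 [288. 180.]
0.7 150 [309. 166.]
0.9 30 [287. 179.]
0.9 150 [303. 157.]
```

apply_moves:
  targets:
    - {"translation":[0,0.055,0.105],"twist":0,"hand":0}
    - {"translation":[0,0.055,0.11],"twist":0,"hand":0}
    - {"translation":[0,0.035,0.115],"twist":0,"hand":0}
    - {"translation":[0,0.035,0.115],"twist":0,"hand":0}
    - {"translation":[0,0,0],"twist":0,"hand":0}

```text
time: 30.3
tool_pos: [0.5254, 0.032, 0.1011]
tool_rot: [-0.0, 1.0, -0.025, -0.003]
contact_force: [-0.9, -0.4, 0.3]
gripper_width: -0.001
grasp_force: 0.0
```

apply_moves:
  targets:
    - {"translation":[0,0.02,0.05],"twist":0,"hand":0}
    - {"translation":[0,0,0.04],"twist":0,"hand":0}
    - {"translation":[0,0.01,0.03],"twist":0,"hand":0}
    - {"translation":[0,0,0],"twist":0,"hand":0}

```text
time: 30.7
tool_pos: [0.527, 0.0293, 0.0917]
tool_rot: [-0.0, 1.0, -0.025, -0.0]
contact_force: [0.4, 0.4, 0.4]
gripper_width: -0.006
grasp_force: 0.0
```

apply_moves:
  targets:
    - {"translation":[0,0.02,0.03],"twist":0,"hand":0}
    - {"translation":[0,0,0.03],"twist":0,"hand":0}
    - {"translation":[0,0,0.02],"twist":0,"hand":0}
    - {"translation":[0,0,0],"twist":0,"hand":0}

```text
time: 31.1
tool_pos: [0.5277, 0.0272, 0.0856]
tool_rot: [0.0, 1.0, -0.025, 0.0]
contact_force: [-2.3, 1.1, 7.6]
gripper_width: -0.001
grasp_force: 3.7
```

apply_moves:
  targets:
    - {"translation":[0,0,0.02],"twist":0,"hand":0}
    - {"translation":[0,0,0.015],"twist":0,"hand":0}
    - {"translation":[0,0,0],"twist":0,"hand":0}

```text
time: 31.4
tool_pos: [0.5277, 0.027, 0.082]
tool_rot: [0.0, 1.0, -0.025, 0.001]
contact_force: [-2.0, -0.4, 5.2]
gripper_width: 0.0
grasp_force: 2.8
```

apply_moves:
  targets:
    - {"translation":[0,0,0.015],"twist":0,"hand":0}
    - {"translation":[0,0,0.01],"twist":0,"hand":0}
    - {"translation":[0,0,0],"twist":0,"hand":0}

```text
time: 31.7
tool_pos: [0.5277, 0.0269, 0.079]
tool_rot: [0.0, 1.0, -0.025, 0.001]
contact_force: [-1.8, -2.3, 5.2]
gripper_width: 0.0
grasp_force: 2.8
```

apply_moves:
  targets:
    - {"translation":[0,0,0.015],"twist":0,"hand":0}
    - {"translation":[0,0,0.01],"twist":0,"hand":0}
    - {"translation":[0,0,0],"twist":0,"hand":0}

```text
time: 32.0
tool_pos: [0.5279, 0.0269, 0.0788]
tool_rot: [0.001, 1.0, -0.025, -0.0]
contact_force: [-8.7, -0.8, 19.7]
gripper_width: 0.002
grasp_force: 9.4
```

apply_moves:
  targets:
    - {"translation":[0,0,0.015],"twist":0,"hand":0}
    - {"translation":[0,0,0],"twist":0,"hand":0}

```text
time: 32.2
tool_pos: [0.528, 0.0269, 0.0786]
tool_rot: [0.001, 1.0, -0.025, -0.0]
contact_force: [-13.8, -0.9, 27.3]
gripper_width: 0.005
grasp_force: 13.4
```

apply_moves:
  targets:
    - {"translation":[0,0,-0.06],"twist":0,"hand":0}
    - {"translation":[0,0,-0.1],"twist":0,"hand":0}
    - {"translation":[0,0,0],"twist":0,"hand":0}
    - {"translation":[0,0,0.05],"twist":0,"hand":0}
    - {"translation":[0,0,0.045],"twist":0,"hand":0}
    - {"translation":[0,0,0],"twist":0,"hand":0}

```text
time: 32.8
tool_pos: [0.5266, 0.0273, 0.0795]
tool_rot: [-0.0, 1.0, -0.025, -0.001]
contact_force: [0.2, 0.2, 0.4]
gripper_width: -0.0
grasp_force: 0.0
```

apply_moves:
  targets:
    - {"translation":[0,0,0.01],"twist":0,"hand":0}
    - {"translation":[0,0,0],"twist":0,"hand":0}

```text
time: 33.0
tool_pos: [0.5267, 0.0273, 0.0793]
tool_rot: [-0.0, 1.0, -0.025, -0.001]
contact_force: [-1.1, 0.2, 1.4]
gripper_width: -0.003
grasp_force: 1.2
```

apply_moves:
  targets:
    - {"translation":[0,0,0.01],"twist":0,"hand":0}
    - {"translation":[0,0,0],"twist":0,"hand":0}

```text
time: 33.2
tool_pos: [0.5268, 0.0273, 0.079]
tool_rot: [0.0, 1.0, -0.025, -0.001]
contact_force: [-3.8, -0.2, 6.5]
gripper_width: -0.001
grasp_force: 3.3
```

The leaf stayed down: contact is at the closed height (0.079) and stiff. Now I rise clear.

apply_moves:
  targets:
    - {"translation":[0,0,-0.1],"twist":0,"hand":0}
    - {"translation":[0,0,-0.4],"twist":0,"hand":0}
    - {"translation":[0,0,-0.45],"twist":0,"hand":0}
    - {"translation":[0,0,-0.4],"twist":0,"hand":0}
    - {"translation":[0,0,0],"twist":0,"hand":0}
    - {"translation":[0,0,0],"twist":0,"hand":0}

```text
time: 33.8
tool_pos: [0.5279, 0.0272, 0.2152]
tool_rot: [0.0, 1.0, -0.025, 0.002]
contact_force: [0.3, 0.4, -0.3]
gripper_width: -0.002
grasp_force: 0.0
```

```bash
python3 - <<'E'
from h import *
say();grab_frame("scene")
for r in recognise("scene","leaf")[:1]+recognise("scene","catch")[:1]: print(r)
print(job_done())
E
```

```text
t 33.8 tcp [527.9  27.2 215.2] yaw -0.0502 F [ 0.3  0.4 -0.3]
{'point': [0.5181, 0.0596, 0.0569], 'score': 0.88}
{'point': [0.514, -0.0276, 0.0563], 'score': 0.4}
the job is handed in; nothing more can be done
None
```

I handed the job in at about 34 s: all three discs are stacked and pushed home against both pins. The leaf is down and, by touch (it stayed stiff at closed height after I let go), held by the catch, and the arm is clear. The hand-in returned no verdict.

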